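Click a sample cell into the photometer and shut its light cover

TASK

Measure the next water sample: take the square glass cell out of the rack and push it straight down into the photometer's cell holder, past the sprung side ball, until it clicks and stands fully home on the floor of the holder. It is glass, so press gently and stop as soon as it is home; then let go and slide the light cover fully shut over it, leaving the round vials and the other things on the bench where they are.

Things in the scene. Friction and masses are not known exactly. Their poses are not given: they have to be found in the camera images.
- cell_mid (a point): Square sample cell, 70 g, 84 mm tall, upright in one of the rack's three pockets. This point: its centre, 42 mm above its underside; z up, x and y square to its flat sides (any quarter turn fits). Clear glass body 25 x 25 mm, 40 mm tall, bottom edge bevelled 2.5 mm; above it a 6 mm sloping shoulder narrowing to the 15 mm neck. Push on it with 20 N at most.
- cell_cap (a point): Middle of the cell's ribbed, grippy round black cap, 22 mm across and 30 mm tall, the part to grip; 27 mm above cell_mid. Axes as cell_mid.
- photometer: White bench photometer, 240 (x) x 200 (y) x 95 mm, fixed. Origin: centre of its underside; -x is its front with the sloped keypad, z up. Its flat top, the deck, is 95 mm above the bench. Fingers closing along its y have most room at the well: free deck 70 mm either side. In front a fixed black wall (52 mm tall, 66 mm wide) stands 40 mm from the well's centre; behind is the cover.
- well (a point): Centre of the opening in the deck, at deck height, axes as the photometer's. In it sits the cell holder, a dark block 42 mm square with a square well 26.6 mm wide, bevelled out to 34 mm over its top 5 mm, 52 mm deep. The holder's height was left at an unknown setting and is not measured: its floor lies 42 to 56 mm below the deck (its top from 4 mm below to 10 mm above the deck). The floor is hard.
- ball_side (a point): Edge of the deck opening, 22 mm to the well's +x, above the holder's sprung 8 mm steel ball. Its centre is 42 mm above the holder's floor; it stands 4.5 mm into the well. It meets the cell's bottom edge when that is 43 to 46 mm above the floor (push up to 12 N), then rubs on the glass (2 to 6 N) until in the last 2 mm it springs out over the shoulder (the click) and draws the cell down with 4 to 7 N.
- cover (a joint): How far the photometer's light cover is open, m: 0 fully shut, against a hard stop, centred over the well; 0.095 fully open. It slides along the photometer's x on the deck (open is +x) with about 2 N of friction and stays where left. Black hood 80 (x) x 66 (y) x 52 mm, open below and at its front, 48 mm high inside; it passes over a cell that is home.
- cover_rib (a point): Centre of the grey finger rib on top of the cover, 12 mm thick (x of the photometer), 44 mm wide (y), 20 mm tall, on the middle of the hood's top. 10 mm below the rib's top, 10 mm above the hood's top, 62 mm above the deck; straight over the well when shut. Axes as the photometer's.
- rack: White plastic rack, 50 (x) x 172 (y) x 26 mm, fixed. Origin: centre of its underside. Three square pockets 28 mm wide and 20 mm deep, floor 6 mm above the bench, in a row along y at -55, 0 and +55 mm: one holds the square cell, the others round vials. Fingers that close along the rack's x have free room.
- vial_a: Round glass vial 24 mm across with the same cap, 98 mm tall, in a pocket of the rack; origin at the centre of its underside. Leave alone.
- vial_b: A second round vial like vial_a, in another pocket. Leave alone.
- jar: Small lidded specimen jar, 42 mm across, 55 mm tall, between the rack and the photometer; origin under its centre. Leave alone.
- beaker: Clear plastic beaker, 68 mm across, 85 mm tall, behind; origin under its centre. Leave alone.
- dish_a: Shallow aluminium dish 90 mm across, 13 mm tall, with pebbles, near the robot; origin under its centre. Leave alone.
Not all that is in view belongs to the job. What is shaped like the part that bears cell_mid but orange is not meant.

How it is judged:
On the way, in this order (a step that is already met when the one before it is completed fails the run):
1. the cell is clicked home on the floor of the holder while the cover is still open (contact force between holder_c0 and cell above 0.5 N and horizontal distance between cell_mid and well below 0.004 m and angle between cell_mid's own z axis and vertical below 0.07 rad and value of joint cover above 0.06 m), for 0.2 s.
2. the cover is slid shut (value of joint cover below 0.003 m), for 0.2 s.
At the end, for the whole second after the job is handed in: The cell stands upright (within 4 degrees), centred within 4 mm in the holder, standing on its floor under the ball (floor force over 0.5 N), at rest and let go; the cover is shut to within 3 mm (contact force between holder_c0 and cell above 0.5 N and horizontal distance between cell_mid and well below 0.004 m and angle between cell_mid's own z axis and vertical below 0.07 rad and value of joint cover below 0.003 m and linear speed of cell below 0.02 m/s and contact force between the fingers and cell below 0.1 N); the robot touches nothing.
It fails at once if the glass cell is pressed on the floor of the holder with more than 30 N, or against the photometer and its holder with more than 45 N in all (a push of 20 N and the ball's own force stay below this) (contact force between holder_c0 and cell above 30 N or contact force between cell and photometer above 45 N).
It fails at once if a round vial or another bystander is moved more than 2 cm (distance of any of vial_a, vial_b, jar, beaker, dish_a from where it was at the start of the episode above 0.02 m).
It also fails if it takes over 69 s, if anything falls off the work surface, if the arm or the gripper's body presses on something with over 40 N, if the wrist force passes 120 N, or if a joint passes its speed limit or range.

ROBOT

A 6-joint arm with a two-finger parallel gripper is mounted at the origin on the work surface. World frame = base frame: x ahead of the robot, y to its left, z up, the work surface at z = 0. Lengths are in m, angles in rad, forces in N, time in s.
With the tool pointing down it reaches from about 0.275 to 0.85 m from the base axis. Payload 19 kg.
Tool frame: the origin (TCP) lies on the mounting face of the last link; the fingertips stand 173 mm ahead of it and the grasp point (between the pads) lies 155 mm ahead of it (robot.finger_overhang is the distance from the TCP to the fingertips, in m); z points along the fingers, y is the direction in which the jaws open and shut (so a half turn about z gives the same grasp; the last joint's range is limited). The gripper opens to 85 mm and grips with 20 to 120 N. Pads are 22 mm wide; open, the fingers measure 114 mm over their backs; the gripper's body (76 mm by 85 mm) begins 54 mm behind the grasp point. The pads swing forward as they close: fully open they stand 13 mm farther back than shut.
Start: joints at [-1.317, 0.15, 1.437, -0, 1.554, -0.134], TCP at [0.217, -0.532, 0.405] pointing down, gripper open.
Joint ranges: [-2.8, 2.8], [-0.68, 2.1], [0.12, 2.68], [-1.39, 4.53], [0.16, 2.79], [-2.81, 2.81]. Speed limits (rad/s): [1.89, 1.89, 2.22, 3.01, 3.01, 3.01].

INTERFACE

Orientations are given as a unit quaternion [w, x, y, z].
In Python, from rig import robot gives the robot as it stands. The module is installed in compiled form; this text tells all that it offers.
- The arm moves only by the tool step_arm, never from a script. Its argument "motion" is a list of rows, each a list of 3 entries, a list of its own where there are three numbers: the shift along the tool's x, y, z in mm, then the turn, a rotation vector about the tool's x, y, z in rad, then the opening, from -1 (shut) to 1 (fully open). In form: [[[tx, ty, tz], [rx, ry, rz], claw], ...]. A call has 1 to 8 rows; each row is the pose to reach, as a shift and turn from the pose measured when the call began, along the tool's axes at that moment; what a row does not reach only later rows make up. A row lasts 1/10 s, in which the tool goes at most 50 mm and 8.59 degrees, less where a joint would pass 70% of its speed; a pose out of reach is approached as far as the arm can. A call with a gripper value outside its range is refused whole. The fingers move at their own pace and stop on an object; "force" is the grip in N (left out, the last holds). Time passes only in rows, so rows that repeat a pose let the fingers close. It gives the time, the measured TCP pose, the force and the opening at its end, in the units of the state.
- robot.get_obs(): the state, without advancing time (a new reading comes with each control period).
- robot.capture(name): name is "scene" or "top"; returns a dict with "img" (420x560x3 uint8, blue, green, red), "fx", "fy", "cx", "cy" (pixels), "position" and "orientation" of the camera in the world. Camera axes: x right, y down, z forward; pixel columns grow to the right and rows downward; lengths in m; the calibration is good to about 2 mm. A picture is of the moment at which its call begins. There is no depth.
- robot.finish_job(): hands the job in, once; it reports no verdict.
Trained networks look in a picture, given as the dict that the camera call returned (one of the last four; its "shot" number tells which), for a name from the list of things; names that differ only in an ending like _2 or _b are one class to them, and where a whole thing is asked for, a point or a joint stands for the part that bears it (a point fixed in the world has none). Each returns a list of dicts, best first, with "conf" (0 to 1); they miss things now and then, are a little off and sometimes report something else, mostly with a low value. They report only what shows in the picture. A call takes as long as a camera call. They do not tell look-alikes from the thing itself.
- robot.recognise(picture, name): "position" ([x, y, z] in m, in the coordinates of the camera as it stood for that picture, good to about 4 mm: the middle of the surface that is visible of it).
The state is a dict: "time_s": time; "joint_positions": joint angles; "joint_velocities": joint speeds; "tau": joint torques, N m; "tcp_pos": TCP position; "eef_rot": TCP orientation; "ft_force": force on the tool from outside, world axes, zero at the start; "moment": the same for the moment, N m; "grip_width": opening from 0.0 (shut) to 1.0 (fully open).
Only numpy, scipy, OpenCV 4.12 (cv2) and the standard library are available. Lean on these libraries where they do the work, as an engineer would, in place of code of your own. Each camera call takes 0.05 s, during which the arm holds its last target.

## Working session

There is one attempt and no reset: what is moved stays moved. The work goes in short steps, Python scripts to look and compute and a tool call to move; the robot and the scene stay as the last step left them, time stands still between calls to the robot, and variables do not carry over. Pictures are saved under pics/ and viewed, and the job is handed in when it is done.

Besides the shell and the picture viewer there is one more tool, called as name(argument=value, ...), one argument or row to a line, values as JSON. step_arm: Moves the arm, as the interface text tells. Its arguments: {"type":"object","properties":{"motion":{"type":"array"},"force":{"type":"number"}},"required":["motion"]}

```bash
mkdir -p pics; cat > h.py <<'E'
from rig import robot
import cv2, numpy as np
from scipy.spatial.transform import Rotation as R
def rot(q): return R.from_quat([q[1],q[2],q[3],q[0]]).as_matrix()
def w(c,p): return rot(c['orientation'])@np.array(p)+np.array(c['position'])
def proj(c,P):
    p=rot(c['orientation']).T@(np.array(P)-np.array(c['position'])); return np.array([c['fx']*p[0]/p[2]+c['cx'],c['fy']*p[1]/p[2]+c['cy']])
def ray(c,u,v):
    d=rot(c['orientation'])@np.array([(u-c['cx'])/c['fx'],(v-c['cy'])/c['fy'],1]); return np.array(c['position']),d
def atz(c,u,v,z):
    o,d=ray(c,u,v); return o+d*(z-o[2])/d[2]
def tri(a,b):
    A=[];y=[]
    for c,(u,v) in (a,b):
        o,d=ray(c,u,v); d=d/np.linalg.norm(d); M=np.eye(3)-np.outer(d,d); A.append(M); y.append(M@o)
    return np.linalg.lstsq(np.vstack(A),np.hstack(y),rcond=None)[0]
E
python3 - <<'E'
from h import *
np.set_printoptions(precision=4,suppress=True)
o=robot.get_obs(); print(o)
for n in ("scene","top"):
    c=robot.capture(n); cv2.imwrite(f"pics/{n}0.png",c['img']); print(n,c['fx'],c['fy'],c['cx'],c['cy'],c['position'],c['orientation'])
    for k in ["cell_mid","cell_cap","photometer","cover","cover_rib","rack","vial_a","jar","beaker","dish_a"]:
        for r in robot.recognise(c,k)[:4]:
            P=w(c,r['position']); print(n,k,round(r['conf'],2),P,proj(c,P).round())
E
```

```text
{'time_s': 0.0, 'joint_positions': array([-1.317 ,  0.151 ,  1.438 , -0.    ,  1.5538, -0.134 ]), 'joint_velocities': array([-0.0003, -0.0009, -0.0002,  0.0016, -0.0006, -0.001 ]), 'tau': array([ -0.0001, -71.3059, -57.087 ,  -0.0003,   0.0091,   0.    ]), 'tcp_pos': array([ 0.2174, -0.5323,  0.4041]), 'eef_rot': array([-0.0006,  0.9813,  0.1927, -0.    ]), 'ft_force': array([-0.2791,  0.3701, -0.4905]), 'moment': array([0.0057, 0.0153, 0.0058]), 'grip_width': 1.000490429930426}
scene 403.23756473492955 403.23756473492955 282.93919151874303 212.2199086602432 [0.9649 0.3144 0.6422] [-0.1608  0.4032  0.8402 -0.325 ]
scene cell_mid 0.88 [ 0.634  -0.2351  0.046 ] [174. 192.]
scene cell_mid 0.57 [ 0.5473 -0.2128  0.0536] [211. 173.]
scene cell_mid 0.42 [ 0.5346 -0.1529  0.0702] [234. 176.]
scene cell_cap 0.78 [ 0.6348 -0.2325  0.0418] [175. 195.]
scene cell_cap 0.75 [ 0.5449 -0.2084  0.0548] [213. 173.]
scene photometer 0.84 [0.5806 0.2421 0.0942] [396. 286.]
scene photometer 0.2 [ 0.5412 -0.2094  0.0573] [214. 171.]
scene cover 0.69 [0.5975 0.2395 0.1459] [396. 274.]
scene cover_rib 0.84
[... 660 characters left out ...]
403. 193.]
top cell_cap 0.64 [ 0.534  -0.2095  0.0749] [395. 231.]
top photometer 0.85 [0.5079 0.2192 0.099 ] [192. 241.]
top cover 0.88 [0.57   0.2281 0.1473] [183. 208.]
top cover 0.49 [0.7575 0.0088 0.0424] [293. 136.]
top cover_rib 0.71 [0.5694 0.232  0.1509] [181. 208.]
top cover_rib 0.4 [ 0.5266 -0.1555  0.0972] [371. 233.]
top rack 0.82 [ 0.5334 -0.2043  0.0282] [388. 234.]
top vial_a 0.8 [ 0.5465 -0.2649  0.0893] [423. 225.]
top vial_a 0.58 [ 0.5267 -0.1562  0.0991] [372. 233.]
top vial_a 0.16 [ 0.5262 -0.0066  0.053 ] [300. 236.]
top jar 0.55 [ 0.53   -0.0074  0.0555] [300. 234.]
top beaker 0.83 [0.759  0.0073 0.0437] [293. 135.]
top dish_a 0.61 [ 0.3876  0.0002 -0.0013] [296. 300.]
```

View pics/scene0.png

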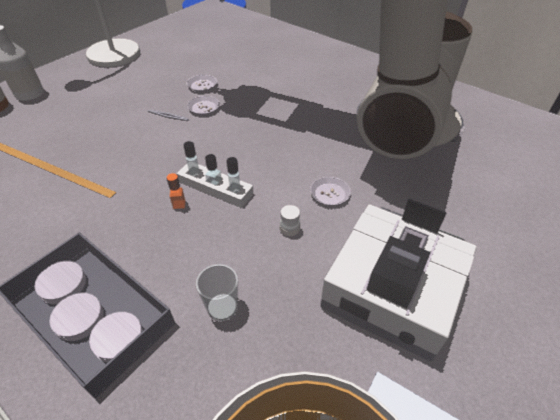

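View pics/top0.png

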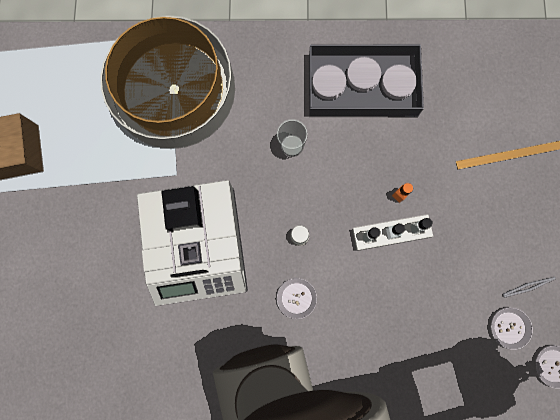

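```bash
python3 - <<'E'
import cv2,numpy as np
t=cv2.imread('pics/top0.png');s=cv2.imread('pics/scene0.png')
cv2.imwrite('pics/t_phot.png',cv2.resize(t[170:310,120:270],None,fx=5,fy=4.2857*1,interpolation=cv2.INTER_CUBIC) if 0 else cv2.resize(t[170:290,120:270],None,fx=5,fy=5,interpolation=cv2.INTER_CUBIC))
cv2.imwrite('pics/t_rack.png',cv2.resize(t[170:270,345:455],None,fx=6,fy=6,interpolation=cv2.INTER_CUBIC))
cv2.imwrite('pics/s_phot.png',cv2.resize(s[190:340,300:490],None,fx=4,fy=4,interpolation=cv2.INTER_CUBIC))
cv2.imwrite('pics/s_rack.png',cv2.resize(s[130:230,150:280],None,fx=6,fy=6,interpolation=cv2.INTER_CUBIC))
E
```

```text
(no output)
```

View pics/t_phot.png

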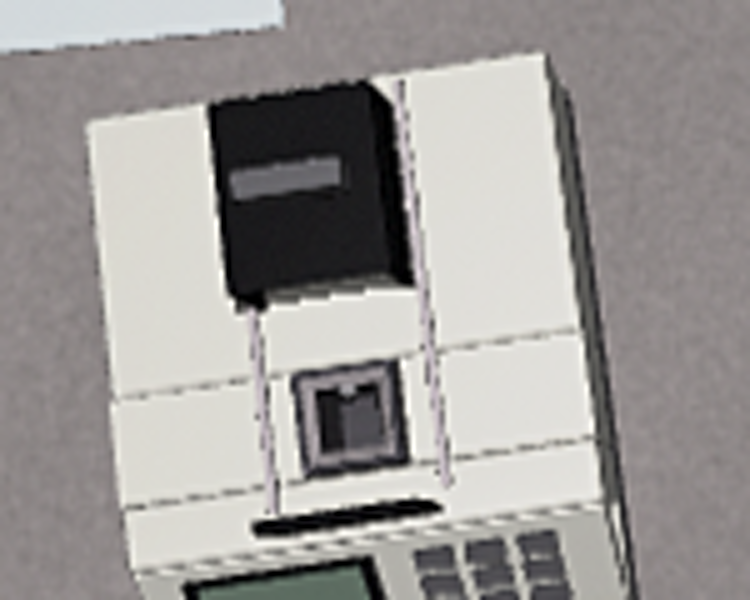

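View pics/t_rack.png

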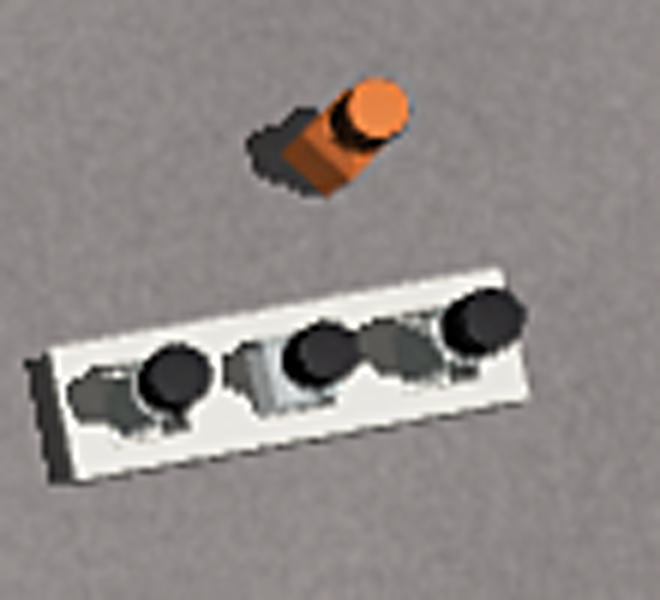

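View pics/s_phot.png

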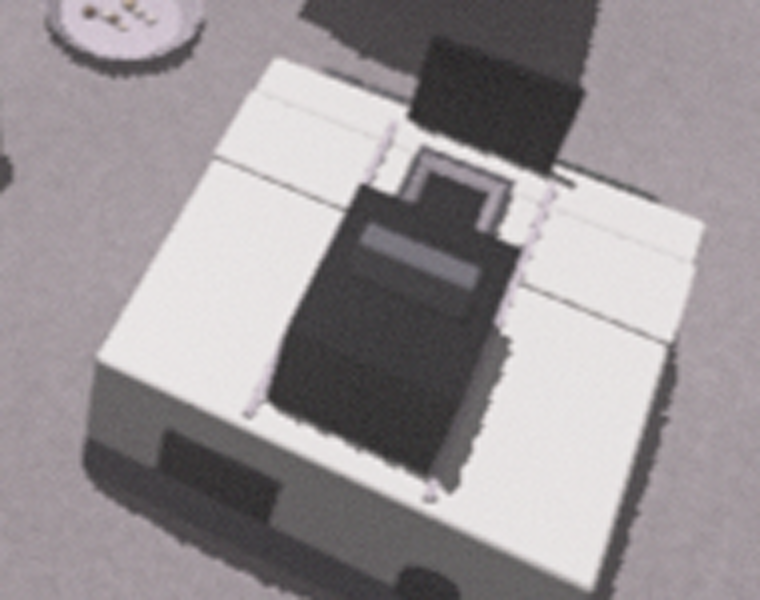

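View pics/s_rack.png

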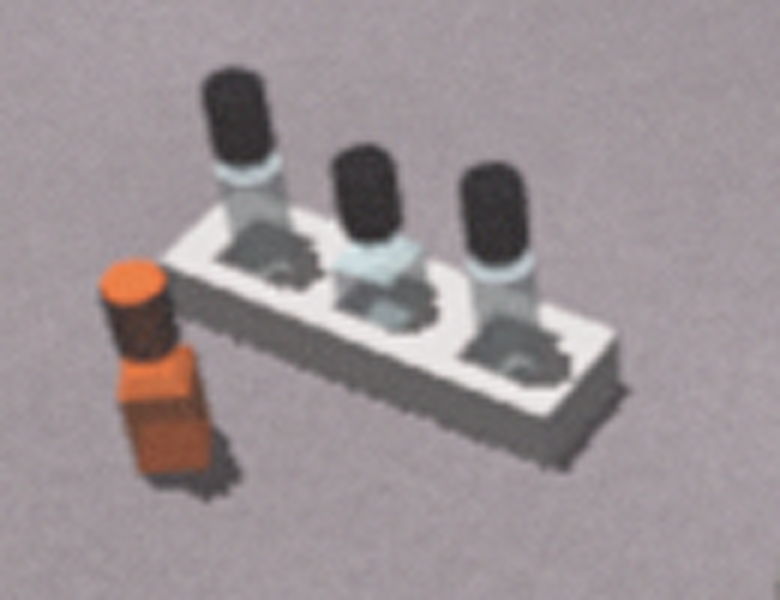

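The square cell stands in the middle pocket, with its cap at about (398,229) in the top view. The orange look-alike is at (405,190). The cover is open and the holder is visible at about (190,254) in the top view. Next I triangulate these points.

```bash
python3 - <<'E'
from h import *
np.set_printoptions(precision=4,suppress=True)
T=robot.capture("top");S=robot.capture("scene")
import pickle; pickle.dump((T,S),open('ts.pkl','wb'))
tp=lambda x,y:(120+(x-2)/5,170+(y-2)/5); tr=lambda x,y:(345+(x-2.5)/6,170+(y-2.5)/6)
sp=lambda x,y:(300+(x-1.5)/4,190+(y-1.5)/4); sr=lambda x,y:(150+(x-2.5)/6,130+(y-2.5)/6)
def t3(n,a,b): print(n,tri((T,a),(S,b)))
t3('cell captop',tr(319,350),sr(364,158))
t3('vialR',tr(485,318),sr(234,80)); t3('vialL',tr(177,374),sr(492,175))
t3('ribtop',tp(286,179),sp(420,256))
t3('deck farL',tp(88,121),sp(593,590))
t3('deck farR',tp(547,53),sp(98,357))
t3('holder -x+y c',tp(305,478),sp(507,184)); t3('holder -x-y c',tp(409,463),sp(424,150))
for n,a,z in [('L far',tp(88,121),.095),('R far',tp(547,53),.095),('L near',tp(127,512),.095),('R near',tp(604,498),.095)]: print(n,atz(T,*a,z))
H=[atz(T,*tp(*p),.099) for p in [(292,376),(398,360),(409,463),(305,478)]]; print(np.array(H),np.mean(H,0))
RK=[atz(T,*tr(*p),.026) for p in [(50,350),(501,268),(529,402),(80,480)]]; print(np.array(RK),np.mean(RK,0))
yaw=lambda a,b: np.degrees(np.arctan2(*(b-a)[[1,0]]))
print('rack',yaw(RK[1],RK[0]),yaw(RK[2],RK[3]))
D=[atz(T,*tp(*p),.095) for p in [(88,121),(547,53),(127,512),(604,498)]]
print('deck',yaw(D[1],D[0]),yaw(D[2],D[0]),yaw(D[3],D[1]))
E
```

```text
cell captop [ 0.5395 -0.2125  0.0949]
vialR [ 0.5488 -0.2662  0.1084]
vialL [ 0.5288 -0.1601  0.1081]
ribtop [0.5723 0.2361 0.1653]
deck farL [0.6102 0.3416 0.0934]
deck farR [0.6404 0.1457 0.0929]
holder -x+y c [0.459  0.2381 0.1004]
holder -x-y c [0.4644 0.1982 0.0991]
L far [0.6099 0.341  0.095 ]
R far [0.6401 0.1451 0.095 ]
L near [0.4442 0.3149 0.095 ]
R near [0.451  0.1165 0.095 ]
[[0.5007 0.2476 0.099 ]
 [0.5076 0.2034 0.099 ]
 [0.4648 0.1973 0.099 ]
 [0.4584 0.2403 0.099 ]] [0.4829 0.2222 0.099 ]
[[ 0.5472 -0.1268  0.026 ]
 [ 0.5788 -0.2961  0.026 ]
 [ 0.5283 -0.3041  0.026 ]
 [ 0.4986 -0.137   0.026 ]] [ 0.5382 -0.216   0.026 ]
rack 100.57594299093124 100.09543514617859
deck 98.74808032985275 8.934240381352614 8.583521700911566
```

```bash
cat > ov.py <<'E'
from h import *
import pickle
def overlay(C,img,polys,box,s,fn):
    x0,y0,x1,y1=box; im=cv2.resize(img[y0:y1,x0:x1],None,fx=s,fy=s,interpolation=cv2.INTER_CUBIC)
    for P,col in polys:
        p=np.array([((proj(C,q)+.5)-[x0,y0])*s for q in P]); cv2.polylines(im,[np.round(p*8).astype(int).reshape(-1,1,2)],True,col,1,cv2.LINE_AA,3)
    cv2.imwrite(fn,im)
def sq(c,yaw,a,b,z,dx=0,dy=0):
    Rz=np.array([[np.cos(yaw),-np.sin(yaw)],[np.sin(yaw),np.cos(yaw)]])
    return [np.r_[np.array(c)+Rz@np.array([dx+i*a/2,dy+j*b/2]),z] for i,j in [(1,1),(1,-1),(-1,-1),(-1,1)]]
def circ(c,r,z): return [np.array([c[0]+r*np.cos(t),c[1]+r*np.sin(t),z]) for t in np.linspace(0,2*np.pi,40)]
E
cat > o1.py <<'E'
from ov import *
T,S=pickle.load(open('ts.pkl','rb'))
W=(.4815,.2215);yw=np.radians(8.8);rk=(.538,-.2155);ry=np.radians(10.3);hz=.099
G=(0,200,0);Rd=(0,0,255);B=(255,100,0);Y=(0,200,255)
pp=[(sq(W,yw,.042,.042,hz),G),(sq(W,yw,.0266,.0266,hz-.005),Y),(sq(W,yw,.012,.044,.167,.095),Rd),(sq(W,yw,.08,.066,.147,.095),B),(sq(W,yw,.002,.066,.147,-.041),B)]
rp=[(sq(rk,ry,.05,.172,.026),G),(circ(rk,.011,.090),Rd),(sq(rk,ry,.025,.025,.046),Y)]
for dy in(-.055,.055):
    c=np.array(sq(rk,ry,0,0,.1,0,dy)[0][:2]); rp.append((circ(c,.011,.104),B))
overlay(T,T['img'],pp,(120,165,270,285),5,'pics/ot_p1.png');overlay(S,S['img'],pp,(300,190,490,340),4,'pics/os_p1.png')
overlay(T,T['img'],rp,(345,195,455,265),7,'pics/ot_r1.png');overlay(S,S['img'],rp,(160,130,270,215),7,'pics/os_r1.png')
E
python3 o1.py
```

```text
(no output)
```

View pics/ot_p1.png

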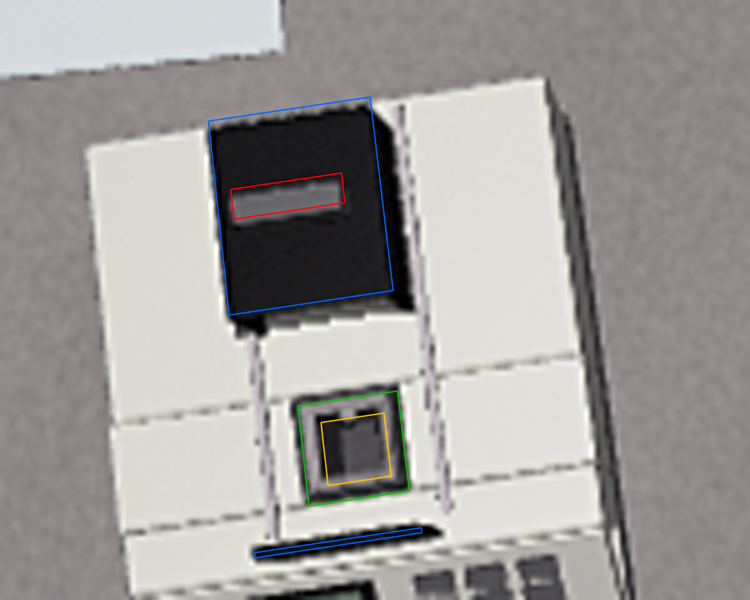

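View pics/os_p1.png

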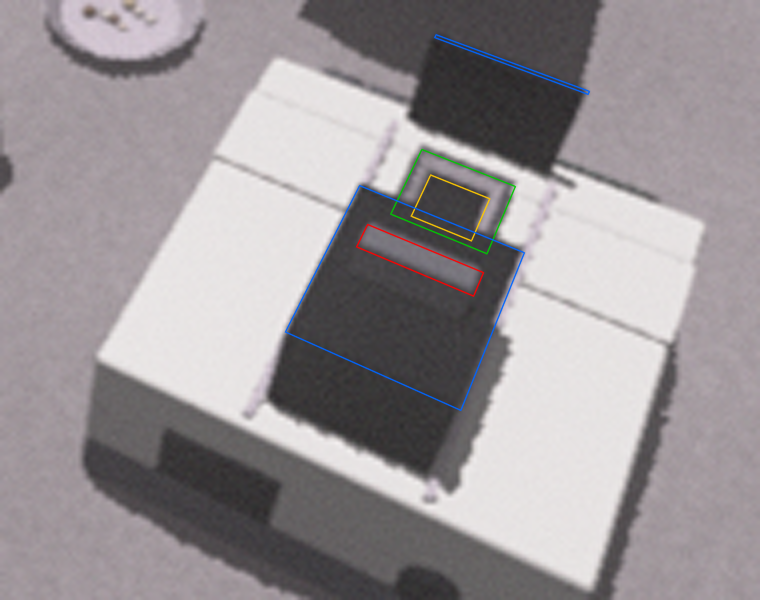

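View pics/ot_r1.png

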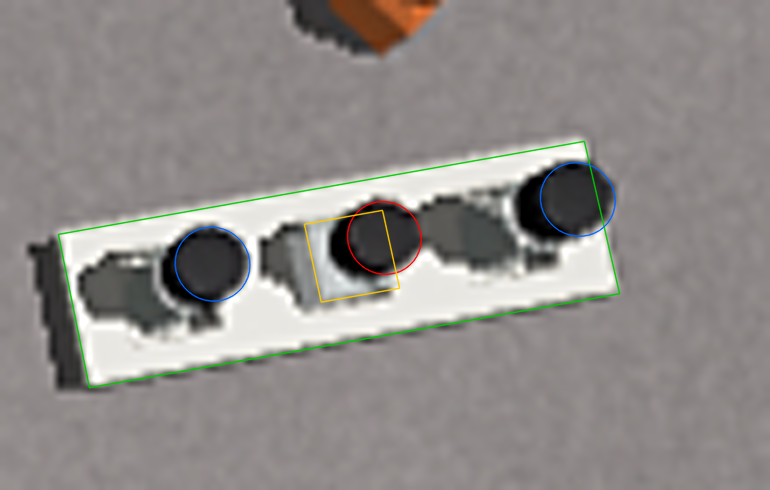

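View pics/os_r1.png

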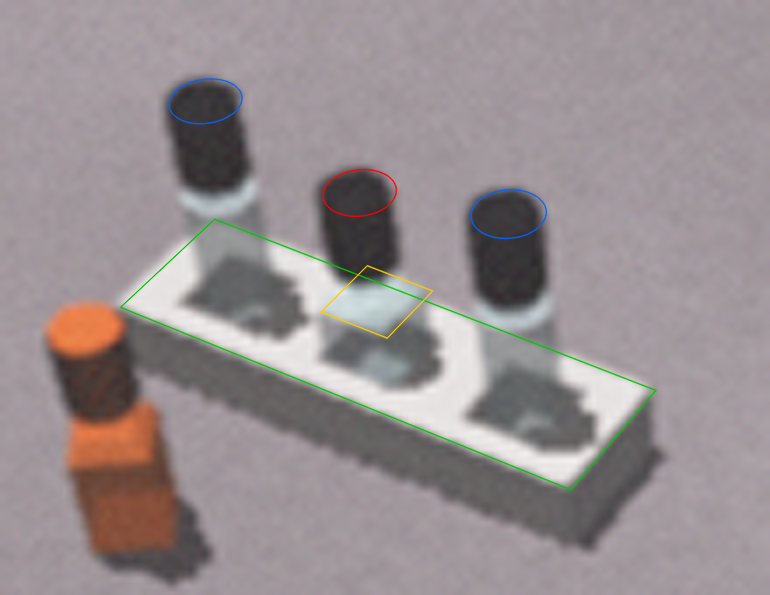

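```bash
cat > go.py <<'E'
from h import *
import sys
def delta(x,y,z,yawy):
    o=robot.get_obs(); R0=rot(o['eef_rot']); p=np.array(o['tcp_pos'])
    a=np.radians(yawy); Y=np.array([np.cos(a),np.sin(a),0]);Z=np.array([0,0,-1.]);X=np.cross(Y,Z)
    Rt=np.c_[X,Y,Z]; rv=R.from_matrix(R0.T@Rt).as_rotvec()
    cy=R0[:,1]
    print('t',round(o['time_s'],2),'tcp',np.round(p*1000,2),'yawy',round(np.degrees(np.arctan2(cy[1],cy[0])),2),'tilt',np.round(R0[:2,2],4),'F',np.round(o['ft_force'],2),'M',np.round(o['moment'],2),'grip',round(o['grip_width'],3))
    if x is not None: print('shift',np.round(R0.T@(np.array([x,y,z])-p)*1000,1),'rv',np.round(rv,4))
if __name__=='__main__':
    a=[float(v) for v in sys.argv[1:]]; delta(*(a if a else [None]*3+[0]))
E
python3 go.py .539 -.2137 .33 10.3
```

```text
t 1.2 tcp [ 217.44 -532.28  404.67] yawy -67.78 tilt [-0.      0.0001] F [-0.41  0.09  0.03] M [-0.02 -0.03  0.02] grip 1.001
shift [ 418.2 -173.3   74.7] rv [-1.0000e-04 -1.0000e-04 -1.3627e+00]
```

step_arm(
  motion=[
    [[418, -173, 30], [0, 0, -1.363], 1],
    [[418, -173, 40], [0, 0, -1.363], 1],
    [[418, -173, 50], [0, 0, -1.363], 1],
    [[418, -173, 60], [0, 0, -1.363], 1],
    [[418, -173, 70], [0, 0, -1.363], 1],
    [[418, -173, 75], [0, 0, -1.363], 1],
    [[418, -173, 75], [0, 0, -1.363], 1],
    [[418, -173, 75], [0, 0, -1.363], 1],
  ],
  force=40,
)

```text
time_s: 2.0
tcp_pos: [0.4989, -0.253, 0.342]
eef_rot: [0.0, 0.699, 0.715, 0.0]
ft_force: [1.3, -0.4, -0.1]
grip_width: 1.001
```

```bash
python3 go.py .539 -.2137 .33 10.3
```

```text
t 2.0 tcp [ 498.9  -253.05  342.02] yawy 1.33 tilt [ 0.0004 -0.0002] F [ 1.33 -0.41 -0.06] M [-0.09  0.    0.02] grip 1.001
shift [38.4 41.  12. ] rv [ 0.0004  0.0002 -0.1566]
```

step_arm(
  motion=[
    [[38.4, 41, 12], [0, 0, -0.157], 1],
    [[38.4, 41, 12], [0, 0, -0.157], 1],
    [[38.4, 41, 12], [0, 0, -0.157], 1],
    [[38.4, 41, 12], [0, 0, -0.157], 1],
  ],
)

```text
time_s: 2.4
tcp_pos: [0.5386, -0.2142, 0.3302]
eef_rot: [0.0, 0.641, 0.767, -0.0]
ft_force: [0.1, 0.6, 0.9]
grip_width: 0.999
```

```bash
python3 - <<'E'
from h import *
for n in("top","scene"):
    c=robot.capture(n); b=(340,190,460,270) if n=="top" else (150,60,300,220)
    x0,y0,x1,y1=b; s=6 if n=="top" else 3.7
    cv2.imwrite(f'pics/hov_{n}.png',cv2.resize(c['img'][y0:y1,x0:x1],None,fx=s,fy=s,interpolation=cv2.INTER_CUBIC))
E
python3 go.py .539 -.2137 .236 10.3
```

```text
t 2.5 tcp [ 538.32 -214.8   330.51] yawy 10.19 tilt [ 0.0008 -0.0008] F [-1.09 -0.53  0.3 ] M [ 0.04  0.   -0.03] grip 1.003
shift [ 1.   0.8 94.5] rv [ 0.0007  0.0009 -0.002 ]
```

View pics/hov_scene.png

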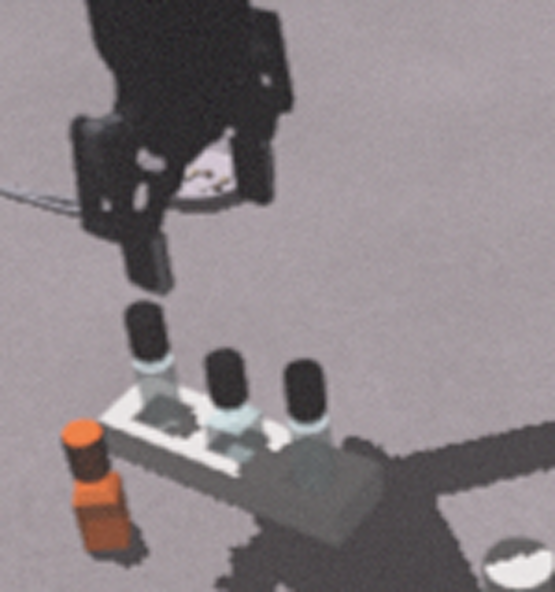

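View pics/hov_top.png

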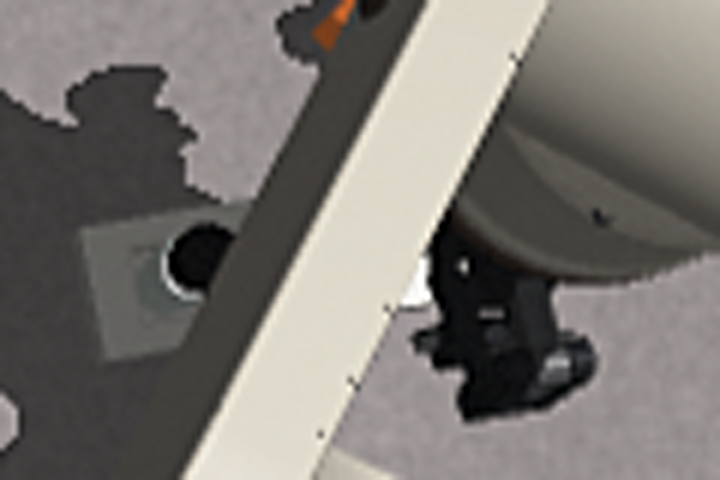

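step_arm(
  motion=[
    [[1, 0.8, 35], [0, 0, 0], 1],
    [[1, 0.8, 65], [0, 0, 0], 1],
    [[1, 0.8, 85], [0, 0, 0], 1],
    [[1, 0.8, 94.5], [0, 0, 0], 1],
    [[1, 0.8, 94.5], [0, 0, 0], 1],
    [[1, 0.8, 94.5], [0, 0, 0], 1],
  ],
)

```text
time_s: 3.1
tcp_pos: [0.5391, -0.2143, 0.2372]
eef_rot: [0.001, 0.642, 0.767, 0.0]
ft_force: [-0.2, 0.2, 0.2]
grip_width: 1.001
```

```bash
python3 - <<'E'
from h import *
for n in("scene",):
    c=robot.capture(n); b=(150,60,300,220)
    x0,y0,x1,y1=b; s=3.7
    cv2.imwrite(f'pics/dn_{n}.png',cv2.resize(c['img'][y0:y1,x0:x1],None,fx=s,fy=s,interpolation=cv2.INTER_CUBIC))
E
python3 go.py .539 -.2137 .236 10.3
```

```text
t 3.15 tcp [ 539.16 -214.2   237.42] yawy 10.15 tilt [ 0.0025 -0.0017] F [ 0.04 -0.32  0.18] M [-0.05  0.04  0.02] grip 0.997
shift [ 0.5 -0.1  1.4] rv [ 0.0021  0.0021 -0.0026]
```

View pics/dn_scene.png

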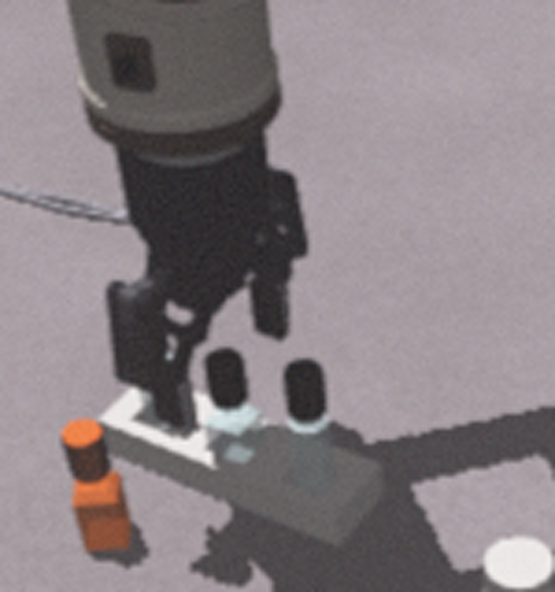

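step_arm(
  motion=[
    [[0.5, 0, 1.4], [0.002, 0.002, -0.003], -0.2],
    [[0.5, 0, 1.4], [0.002, 0.002, -0.003], -1],
    [[0.5, 0, 1.4], [0.002, 0.002, -0.003], -1],
    [[0.5, 0, 1.4], [0.002, 0.002, -0.003], -1],
    [[0.5, 0, 1.4], [0.002, 0.002, -0.003], -1],
    [[0.5, 0, 1.4], [0.002, 0.002, -0.003], -1],
    [[0.5, 0, 1.4], [0.002, 0.002, -0.003], -1],
  ],
)

```text
time_s: 3.85
tcp_pos: [0.5391, -0.2137, 0.2362]
eef_rot: [0.0, 0.641, 0.768, 0.0]
ft_force: [-1.4, -0.1, 5.2]
grip_width: 0.246
```

```bash
python3 - <<'E'
from h import *
for n in("scene",):
    c=robot.capture(n); b=(150,60,300,220)
    x0,y0,x1,y1=b; s=3.7
    cv2.imwrite(f'pics/gr_{n}.png',cv2.resize(c['img'][y0:y1,x0:x1],None,fx=s,fy=s,interpolation=cv2.INTER_CUBIC))
E
python3 go.py .539 -.2137 .236 10.3
```

```text
t 3.9 tcp [ 539.11 -213.74  236.23] yawy 10.32 tilt [ 0.0003 -0.0003] F [-1.04  0.19  6.05] M [ 0.06  0.24 -0.02] grip 0.242
shift [ 0.1 -0.1  0.2] rv [0.0003 0.0003 0.0004]
```

View pics/gr_scene.png

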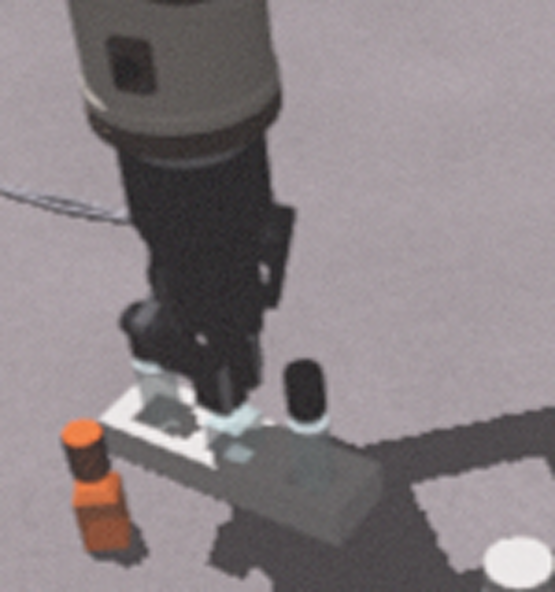

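step_arm(
  motion=[
    [[0, 0, -10], [0, 0, 0], -1],
    [[0, 0, -30], [0, 0, 0], -1],
    [[0, 0, -60], [0, 0, 0], -1],
    [[0, 0, -95], [0, 0, 0], -1],
    [[0, 0, -130], [0, 0, 0], -1],
    [[0, 0, -160], [0, 0, 0], -1],
    [[0, 0, -180], [0, 0, 0], -1],
    [[0, 0, -180], [0, 0, 0], -1],
  ],
)

```text
time_s: 4.7
tcp_pos: [0.539, -0.2136, 0.4198]
eef_rot: [0.003, 0.641, 0.768, 0.0]
ft_force: [-0.2, 0.3, -1.1]
grip_width: 0.246
```

```bash
python3 go.py .4815 .2215 .416 98.8
```

```text
t 4.7 tcp [ 539.   -213.61  419.81] yawy 10.33 tilt [ 0.0045 -0.0025] F [-0.15  0.31 -1.14] M [0.01 0.07 0.04] grip 0.246
shift [438.4  21.4   2.4] rv [ 6.0000e-04  5.7000e-03 -1.5442e+00]
```

step_arm(
  motion=[
    [[40, 2, 2], [0, 0.005, -0.14], -1],
    [[80, 4, 2], [0, 0.005, -0.28], -1],
    [[120, 6, 2], [0, 0.005, -0.42], -1],
    [[160, 8, 2], [0, 0.005, -0.56], -1],
    [[200, 10, 2], [0, 0.005, -0.7], -1],
    [[240, 12, 2], [0, 0.005, -0.84], -1],
    [[280, 14, 2], [0, 0.005, -0.98], -1],
    [[320, 16, 2], [0, 0.005, -1.12], -1],
  ],
)

```text
time_s: 5.5
tcp_pos: [0.4967, 0.1056, 0.4163]
eef_rot: [0.0, 0.132, 0.991, 0.001]
ft_force: [1.0, -0.0, -1.0]
grip_width: 0.238
```

```bash
python3 go.py .4815 .2215 .416 98.8
```

```text
t 5.5 tcp [496.71 105.61 416.27] yawy 74.82 tilt [0.0005 0.0009] F [ 1.01 -0.01 -1.01] M [ 0.02  0.01 -0.04] grip 0.238
shift [ 45.  107.9   0.4] rv [ 0.001   0.0005 -0.4185]
```

step_arm(
  motion=[
    [[14, 32, 0.4], [0, 0, -0.14], -1],
    [[27, 64, 0.4], [0, 0, -0.28], -1],
    [[39, 94, 0.4], [0, 0, -0.4], -1],
    [[45, 107.9, 0.4], [0, 0, -0.4185], -1],
    [[45, 107.9, 0.4], [0, 0, -0.4185], -1],
    [[45, 107.9, 0.4], [0, 0, -0.4185], -1],
  ],
)

```text
time_s: 6.1
tcp_pos: [0.4816, 0.2211, 0.4156]
eef_rot: [0.0, -0.076, 0.997, 0.0]
ft_force: [0.0, 0.0, -0.9]
grip_width: 0.247
```

```bash
python3 go.py .4815 .2215 .330 98.8; python3 - <<'E'
from h import *
import pickle
T=robot.capture("top");S=robot.capture("scene");pickle.dump((T,S),open('ts2.pkl','wb'))
cv2.imwrite('pics/ab_s.png',cv2.resize(S['img'][140:320,300:490],None,fx=3.3,fy=3.3,interpolation=cv2.INTER_CUBIC))
cv2.imwrite('pics/ab_t.png',cv2.resize(T['img'][170:310,110:270],None,fx=4,fy=4,interpolation=cv2.INTER_CUBIC))
E
```

```text
t 6.1 tcp [481.58 221.1  415.63] yawy 98.7 tilt [-0.      0.0004] F [ 0.01  0.04 -0.92] M [ 0.01  0.01 -0.04] grip 0.247
shift [ 0.   0.4 85.6] rv [ 0.0004  0.0001 -0.0017]
```

View pics/ab_s.png

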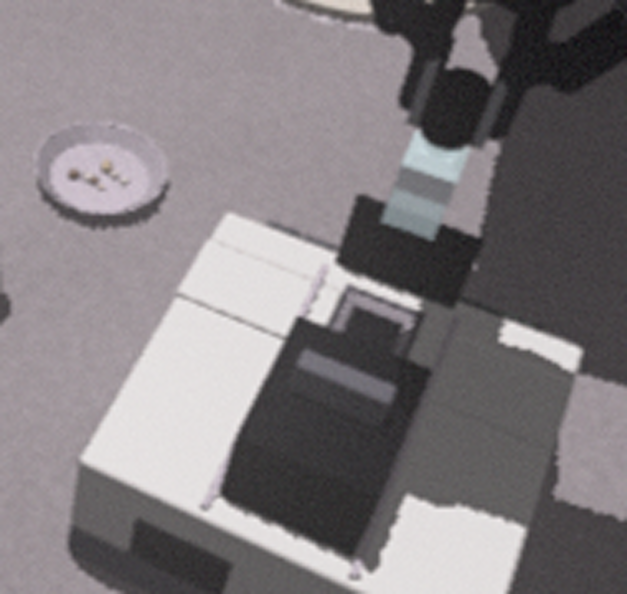

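View pics/ab_t.png

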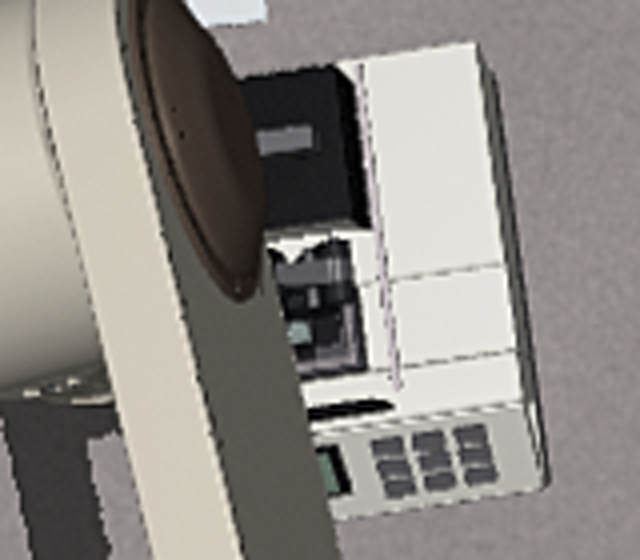

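```bash
cat > o2.py <<'E'
from ov import *
T,S=pickle.load(open('ts2.pkl','rb'))
G=(0,200,0);Rd=(0,0,255);B=(255,100,0);Y=(0,200,255)
c=(.4816,.2213);y=np.radians(98.7); b=.4156-.23+.0
import sys
P=[(sq(c,y,.02,.02,b),G),(sq(c,y,.025,.025,b+.0025),G),(sq(c,y,.025,.025,b+.04),Y),(circ(c,.011,b+.054),Rd),(circ(c,.011,b+.084),Rd)]
overlay(S,S['img'],P,(390,140,460,220),8,'pics/ab_s2.png')
overlay(T,T['img'],P+[(sq((.4815,.2215),np.radians(8.8),.042,.042,.099),B)],(170,220,220,275),10,'pics/ab_t2.png')
E
python3 o2.py
```

```text
(no output)
```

View pics/ab_s2.png

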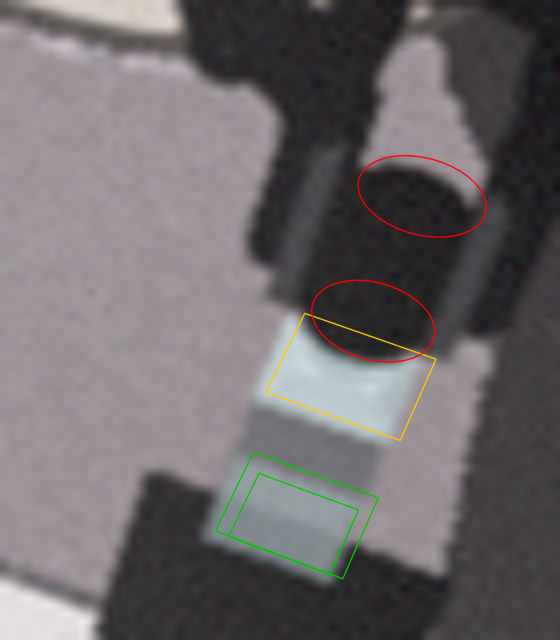

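View pics/ab_t2.png

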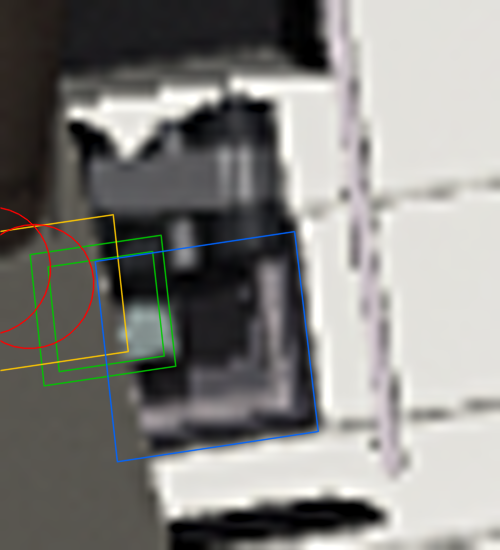

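step_arm(
  motion=[
    [[0, 0.4, 25], [0, 0, -0.002], -1],
    [[0, 0.4, 50], [0, 0, -0.002], -1],
    [[0, 0.4, 68], [0, 0, -0.002], -1],
    [[0, 0.4, 75.6], [0, 0, -0.002], -1],
    [[0, 0.4, 75.6], [0, 0, -0.002], -1],
    [[0, 0.4, 75.6], [0, 0, -0.002], -1],
  ],
)

```text
time_s: 6.8
tcp_pos: [0.482, 0.2207, 0.3412]
eef_rot: [0.001, -0.076, 0.997, 0.0]
ft_force: [-0.0, -0.1, 1.0]
grip_width: 0.242
```

```bash
python3 go.py .4815 .2215 .330 98.8; sed -i 's/ts2/ts3/' o2.py; python3 - <<'E'
from h import *
import pickle
T=robot.capture("top");S=robot.capture("scene");pickle.dump((T,S),open('ts3.pkl','wb'))
cv2.imwrite('pics/lo_s.png',cv2.resize(S['img'][180:270,370:460],None,fx=6.6,fy=6.6,interpolation=cv2.INTER_CUBIC))
cv2.imwrite('pics/lo_t.png',cv2.resize(T['img'][200:290,150:240],None,fx=6.6,fy=6.6,interpolation=cv2.INTER_CUBIC))
E
```

```text
t 6.8 tcp [482.02 220.65 341.19] yawy 98.73 tilt [0.0014 0.0009] F [-0.01 -0.09  0.96] M [-0.01  0.01  0.01] grip 0.242
shift [ 0.4  0.9 11.2] rv [ 0.0007  0.0015 -0.0013]
```

View pics/lo_s.png

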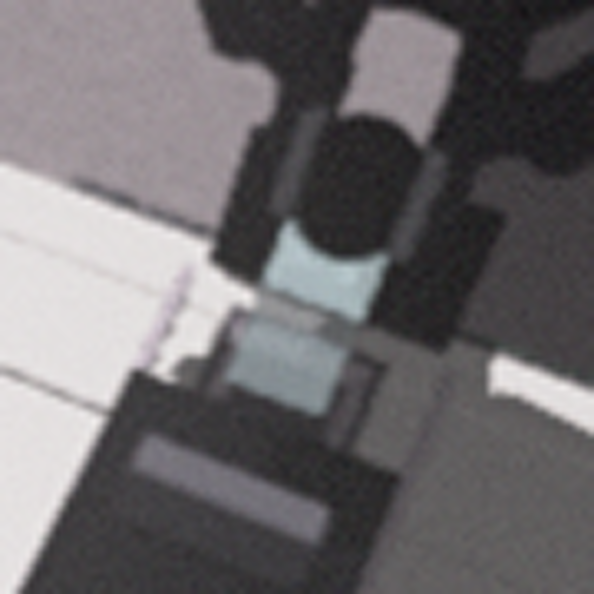

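View pics/lo_t.png

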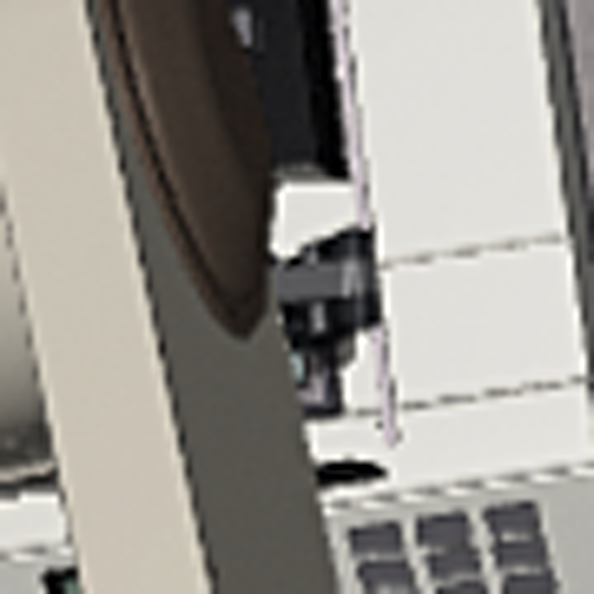

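```bash
cat > o3.py <<'E'
from ov import *
import sys
fn,cx,cy,z,wx,wy,hz,out=sys.argv[1:9]
T,S=pickle.load(open(fn,'rb'))
G=(0,255,0);Rd=(0,0,255);B=(255,100,0);Y=(0,200,255)
c=(float(cx),float(cy));y=np.radians(98.73); b=float(z)-.23; Wc=(float(wx),float(wy)); h=float(hz);wy_=np.radians(8.8)
P=[(sq(c,y,.02,.02,b),G),(sq(c,y,.025,.025,b+.0025),G),(sq(c,y,.025,.025,b+.04),Y),(circ(c,.011,b+.054),Rd),(sq(Wc,wy_,.042,.042,h),B),(sq(Wc,wy_,.034,.034,h),B)]
overlay(S,S['img'],P,(395,200,435,260),10,f'pics/{out}_s.png')
overlay(T,T['img'],P,(175,225,220,270),10,f'pics/{out}_t.png')
a=cv2.imread(f'pics/{out}_s.png');t=cv2.imread(f'pics/{out}_t.png');t=cv2.resize(t,(450,450)); H=max(a.shape[0],450)
im=np.zeros((600,850,3),np.uint8); im[:a.shape[0],:400]=a[:600]; im[:450,400:]=t; cv2.imwrite(f'pics/{out}.png',cv2.resize(im,(800,565)))
E
python3 o3.py ts3.pkl .4820 .2207 .3412 .4825 .2222 .0995 m1; cp ts.pkl x.pkl; python3 o3.py ts.pkl .4820 .2207 .5412 .4825 .2222 .0995 m0
```

View pics/m1.png

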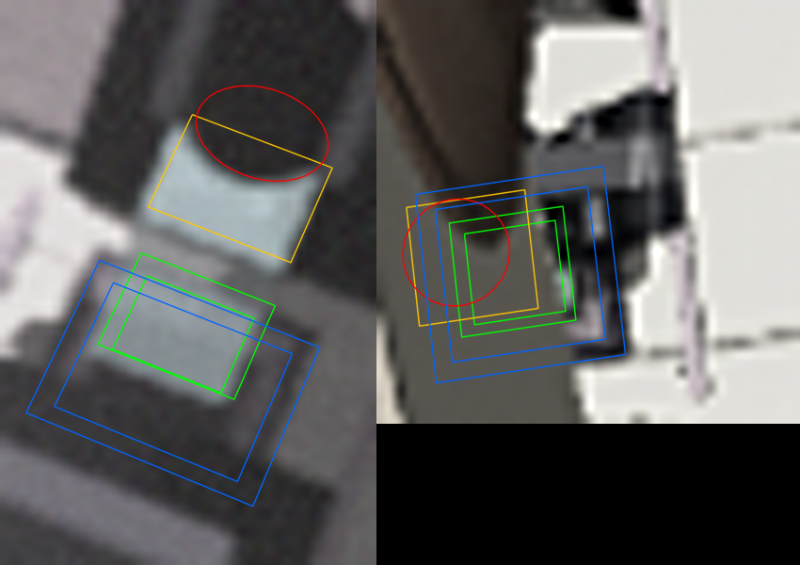

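View pics/m0.png

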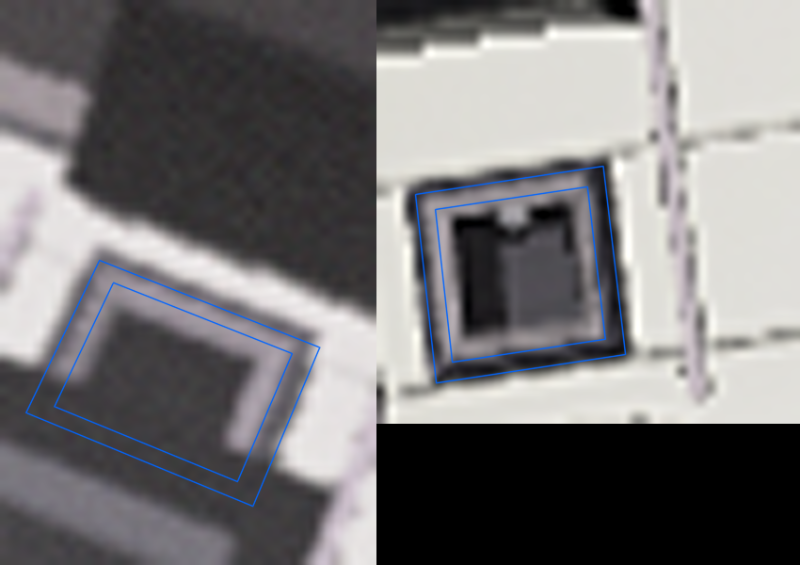

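```bash
python3 go.py .4815 .2220 .326 98.8
```

```text
t 6.9 tcp [481.95 220.88 341.37] yawy 98.76 tilt [0.0019 0.0011] F [ 0.61  0.16 -0.66] M [-0.   -0.02  0.05] grip 0.242
shift [ 0.3  1.2 15.4] rv [ 0.0008  0.0021 -0.0008]
```

step_arm(
  motion=[
    [[0.3, 1.2, 4], [0.001, 0.002, -0.001], -1],
    [[0.3, 1.2, 8], [0.001, 0.002, -0.001], -1],
    [[0.3, 1.2, 11], [0.001, 0.002, -0.001], -1],
    [[0.3, 1.2, 13], [0.001, 0.002, -0.001], -1],
    [[0.3, 1.2, 14.5], [0.001, 0.002, -0.001], -1],
    [[0.3, 1.2, 15.4], [0.001, 0.002, -0.001], -1],
    [[0.3, 1.2, 15.4], [0.001, 0.002, -0.001], -1],
  ],
)

```text
time_s: 7.6
tcp_pos: [0.4814, 0.2221, 0.3262]
eef_rot: [-0.0, -0.077, 0.997, -0.0]
ft_force: [-2.9, -0.2, 4.6]
grip_width: 0.246
```

```bash
python3 go.py .4815 .2220 .322 98.8
```

```text
t 7.6 tcp [481.42 222.08 326.17] yawy 98.82 tilt [-0.     -0.0001] F [-2.95 -0.16  4.57] M [ 0.02  0.65 -0.07] grip 0.246
shift [-0.1 -0.1  4.2] rv [-0.0001 -0.      0.0003]
```

step_arm(
  motion=[
    [[0.8, 0, 0], [0, 0, 0], -1],
    [[0.8, 0, 0], [0, 0, 0], -1],
    [[0.8, 0, 0.5], [0, 0, 0], -1],
    [[0.8, 0, 1], [0, 0, 0], -1],
    [[0.8, 0, 1], [0, 0, 0], -1],
  ],
)

```text
time_s: 8.1
tcp_pos: [0.4807, 0.222, 0.3256]
eef_rot: [0.0, -0.077, 0.997, 0.0]
ft_force: [0.0, -0.1, 7.4]
grip_width: 0.242
```

```bash
python3 go.py .4815 .2220 .322 98.8
```

```text
t 8.1 tcp [480.71 221.98 325.59] yawy 98.81 tilt [0.0007 0.0002] F [ 0.01 -0.11  7.4 ] M [ 0.12  0.33 -0.06] grip 0.242
shift [-0.8 -0.1  3.6] rv [0.0001 0.0008 0.0002]
```

```bash
python3 - <<'E'
from h import *
import pickle
T=robot.capture("top");S=robot.capture("scene");pickle.dump((T,S),open('ts4.pkl','wb'))
cv2.imwrite('pics/c4_s.png',cv2.resize(S['img'][160:270,360:460],None,fx=5.4,fy=5.4,interpolation=cv2.INTER_CUBIC))
E
python3 o3.py ts4.pkl .4807 .2220 .3256 .4825 .2222 .0995 m4; python3 go.py
```

```text
t 8.2 tcp [480.7  221.99 325.55] yawy 98.81 tilt [0.0007 0.0002] F [-1.75  0.93  5.94] M [ 0.04  0.23 -0.1 ] grip 0.242
```

View pics/c4_s.png

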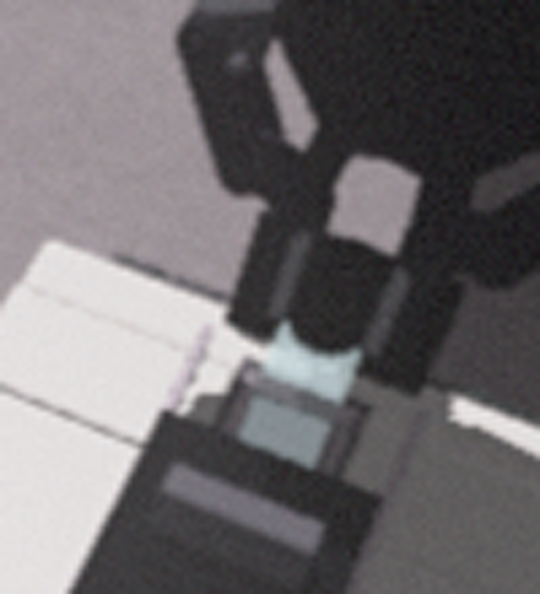

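View pics/m4.png

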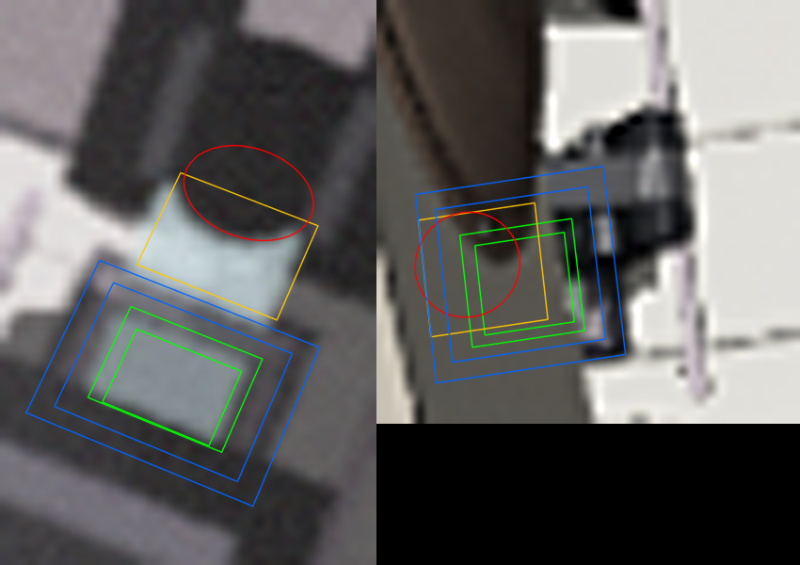

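step_arm(
  motion=[
    [[0, 0, 0.7], [0, 0, 0], -1],
    [[0, 0, 1.2], [0, 0, 0], -1],
    [[0, 0, 1.2], [0, 0, 0], -1],
  ],
)

```text
time_s: 8.5
tcp_pos: [0.4808, 0.222, 0.3247]
eef_rot: [0.001, -0.077, 0.997, 0.0]
ft_force: [-1.6, 0.1, 4.4]
grip_width: 0.247
```

```bash
cat > avg.py <<'E'
from h import *
import sys
n=int(sys.argv[1]) if len(sys.argv)>1 else 4
A=[]
for i in range(n):
    o=robot.get_obs(); A.append(np.r_[o['ft_force'],o['moment'],np.array(o['tcp_pos'])*1000]); 
    if i<n-1: robot.capture("top")
A=np.array(A);m=A.mean(0); print('t',round(o['time_s'],2),'F',m[:3].round(2),'M',m[3:6].round(2),'tcp',m[6:].round(2),'Fz',A[:,2].round(1))
E
python3 avg.py
```

```text
t 8.65 F [-1.42  0.15  5.24] M [ 0.04  0.34 -0.05] tcp [480.75 222.   324.66] Fz [4.4 5.7 5.  5.8]
```

step_arm(
  motion=[
    [[0, 0, 0.7], [0, 0, 0], -1],
    [[0, 0, 1.5], [0, 0, 0], -1],
    [[0, 0, 1.5], [0, 0, 0], -1],
  ],
)

```text
time_s: 8.95
tcp_pos: [0.4808, 0.222, 0.3232]
eef_rot: [0.001, -0.077, 0.997, 0.0]
ft_force: [-1.1, 1.2, 1.8]
grip_width: 0.248
```

```bash
python3 avg.py 3
```

```text
t 9.05 F [-1.19  0.82  2.28] M [ 0.05  0.28 -0.05] tcp [480.77 221.98 323.13] Fz [1.8 2.  3. ]
```

step_arm(
  motion=[
    [[0, 0, 0.8], [0, 0, 0], -1],
    [[0, 0, 1.6], [0, 0, 0], -1],
    [[0, 0, 2], [0, 0, 0], -1],
    [[0, 0, 2], [0, 0, 0], -1],
  ],
)

```text
time_s: 9.45
tcp_pos: [0.4808, 0.222, 0.3209]
eef_rot: [0.0, -0.077, 0.997, 0.0]
ft_force: [-0.6, 0.7, -0.0]
grip_width: 0.243
```

```bash
python3 avg.py 3
```

```text
t 9.55 F [-0.2   0.63  0.36] M [ 0.11  0.14 -0.08] tcp [480.76 222.   320.89] Fz [-0.   0.8  0.3]
```

step_arm(
  motion=[
    [[0, 0, 0.8], [0, 0, 0], -1],
    [[0, 0, 1.6], [0, 0, 0], -1],
    [[0, 0, 2], [0, 0, 0], -1],
    [[0, 0, 2], [0, 0, 0], -1],
  ],
)

```text
time_s: 9.95
tcp_pos: [0.4808, 0.222, 0.3188]
eef_rot: [0.0, -0.077, 0.997, 0.0]
ft_force: [-1.2, 0.5, 0.4]
grip_width: 0.242
```

```bash
python3 avg.py 3
```

```text
t 10.05 F [-0.26  0.56  0.5 ] M [ 0.12  0.1  -0.1 ] tcp [480.76 221.98 318.73] Fz [0.4 0.1 0.9]
```

```bash
python3 - <<'E'
from h import *
import pickle
T=robot.capture("top");S=robot.capture("scene");pickle.dump((T,S),open('ts5.pkl','wb'))
E
python3 o3.py ts5.pkl .4807 .2220 .3187 .4825 .2222 .0995 m5; python3 go.py .481 .222 .31 98.8
```

```text
t 10.15 tcp [480.75 221.98 318.74] yawy 98.81 tilt [0.0007 0.0002] F [ 0.42  1.07 -0.92] M [ 0.11  0.07 -0.09] grip 0.244
shift [-0.2 -0.   8.7] rv [0.0001 0.0007 0.0001]
```

View pics/m5.png

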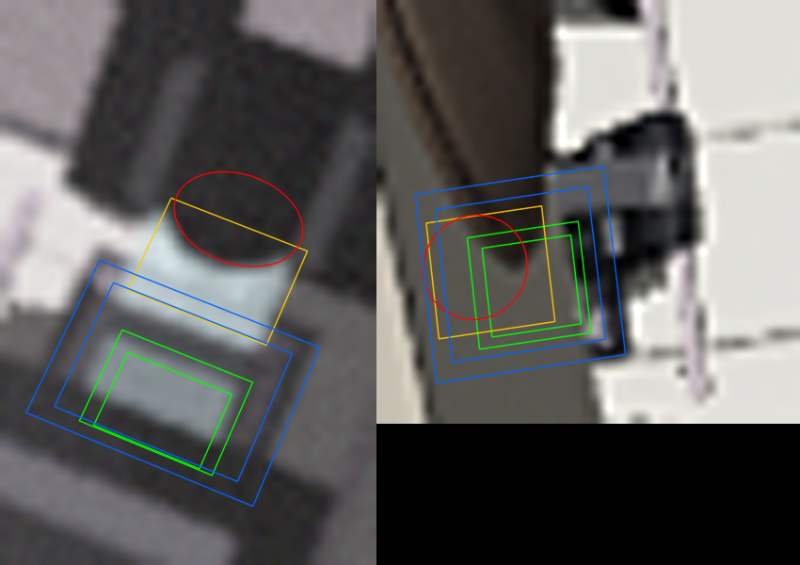

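step_arm(
  motion=[
    [[0, 0, 0.8], [0, 0, 0], -1],
    [[0, 0, 1.4], [0, 0, 0], -1],
    [[0, 0, 2], [0, 0, 0], -1],
  ],
)

```text
time_s: 10.45
tcp_pos: [0.4808, 0.222, 0.3168]
eef_rot: [0.0, -0.077, 0.997, 0.0]
ft_force: [-0.4, 0.0, 3.2]
grip_width: 0.244
```

```bash
python3 avg.py 2
```

```text
t 10.5 F [-0.46  0.26  1.86] M [ 0.11  0.12 -0.1 ] tcp [480.76 221.98 316.73] Fz [3.2 0.5]
```

step_arm(
  motion=[
    [[0, 0, 2], [0, 0, 0], -1],
    [[0, 0, 4], [0, 0, 0], -1],
    [[0, 0, 6], [0, 0, 0], -1],
    [[0, 0, 8], [0, 0, 0], -1],
    [[0, 0, 10], [0, 0, 0], -1],
  ],
)

```text
time_s: 11.0
tcp_pos: [0.4807, 0.222, 0.3065]
eef_rot: [0.0, -0.077, 0.997, 0.0]
ft_force: [-0.9, -0.5, 5.3]
grip_width: 0.244
```

```bash
python3 avg.py 2
```

```text
t 11.05 F [-0.42  0.25  1.99] M [ 0.12  0.16 -0.1 ] tcp [480.72 221.97 306.28] Fz [ 5.3 -1.3]
```

Rubbing at about 5 N, so the ball has been passed. I keep going down slowly.

step_arm(
  motion=[
    [[0, 0, 2], [0, 0, 0], -1],
    [[0, 0, 4], [0, 0, 0], -1],
    [[0, 0, 6], [0, 0, 0], -1],
    [[0, 0, 8], [0, 0, 0], -1],
    [[0, 0, 10], [0, 0, 0], -1],
    [[0, 0, 12], [0, 0, 0], -1],
  ],
)

```text
time_s: 11.65
tcp_pos: [0.4807, 0.222, 0.2939]
eef_rot: [0.0, -0.077, 0.997, 0.0]
ft_force: [-1.9, 0.2, 6.0]
grip_width: 0.243
```

```bash
python3 avg.py 2
```

```text
t 11.7 F [-0.87  0.98  3.78] M [ 0.15  0.06 -0.1 ] tcp [480.66 221.97 293.7 ] Fz [6.  1.6]
```

step_arm(
  motion=[
    [[0, 0, 1.2], [0, 0, 0], -1],
    [[0, 0, 2.4], [0, 0, 0], -1],
    [[0, 0, 3.6], [0, 0, 0], -1],
    [[0, 0, 4.8], [0, 0, 0], -1],
    [[0, 0, 6], [0, 0, 0], -1],
  ],
)

```text
time_s: 12.2
tcp_pos: [0.4807, 0.222, 0.2875]
eef_rot: [-0.0, -0.077, 0.997, 0.0]
ft_force: [-1.0, 1.7, 5.2]
grip_width: 0.245
```

```bash
python3 avg.py 2
```

```text
t 12.25 F [-0.13  0.96  2.66] M [ 0.21 -0.06 -0.09] tcp [480.64 221.97 287.33] Fz [5.2 0.1]
```

step_arm(
  motion=[
    [[0, 0, 0.8], [0, 0, 0], -1],
    [[0, 0, 1.6], [0, 0, 0], -1],
    [[0, 0, 2.4], [0, 0, 0], -1],
  ],
)

```text
time_s: 12.55
tcp_pos: [0.4806, 0.222, 0.2847]
eef_rot: [-0.0, -0.077, 0.997, -0.0]
ft_force: [0.4, 0.2, 1.8]
grip_width: 0.244
```

```bash
python3 avg.py 2
```

```text
t 12.6 F [0.74 0.65 0.61] M [ 0.21 -0.2  -0.14] tcp [480.61 221.95 284.59] Fz [ 1.8 -0.6]
```

step_arm(
  motion=[
    [[0, 0, 0.5], [0, 0, 0], -1],
    [[0, 0, 1], [0, 0, 0], -1],
  ],
)

```text
time_s: 12.8
tcp_pos: [0.4806, 0.2219, 0.2834]
eef_rot: [-0.0, -0.077, 0.997, -0.0]
ft_force: [1.6, 0.5, -0.3]
grip_width: 0.243
```

```bash
python3 avg.py 2
```

```text
t 12.85 F [ 2.38  0.76 -1.91] M [ 0.27 -0.36 -0.14] tcp [480.63 221.93 283.3 ] Fz [-0.3 -3.5]
```

step_arm(
  motion=[
    [[0, 0, 0.4], [0, 0, 0], -1],
    [[0, 0, 0.8], [0, 0, 0], -1],
  ],
)

```text
time_s: 13.05
tcp_pos: [0.4807, 0.222, 0.2827]
eef_rot: [-0.0, -0.077, 0.997, -0.0]
ft_force: [-0.0, 1.5, 7.6]
grip_width: 0.239
```

```bash
python3 avg.py 2
```

```text
t 13.1 F [-0.06  0.96  5.53] M [ 0.16 -0.07 -0.09] tcp [480.69 221.94 282.68] Fz [7.6 3.5]
```

step_arm(
  motion=[
    [[0, 0, 0.3], [0, 0, 0], -1],
    [[0, 0, 0.3], [0, 0, 0], -1],
  ],
)

```text
time_s: 13.3
tcp_pos: [0.4807, 0.2219, 0.2827]
eef_rot: [0.0, -0.077, 0.997, 0.0]
ft_force: [-1.5, 1.0, 5.2]
grip_width: 0.24
```

```bash
python3 avg.py 4
```

```text
t 13.45 F [-0.88  0.5   5.17] M [ 0.13  0.04 -0.09] tcp [480.68 221.94 282.69] Fz [5.2 6.5 4.5 4.4]
```

step_arm(
  motion=[
    [[0, 0, 0.4], [0, 0, 0], -1],
    [[0, 0, 0.7], [0, 0, 0], -1],
  ],
)

```text
time_s: 13.65
tcp_pos: [0.4807, 0.222, 0.2826]
eef_rot: [0.0, -0.077, 0.997, 0.0]
ft_force: [-2.8, -0.3, 12.9]
grip_width: 0.24
```

```bash
python3 avg.py 3;  python3 - <<'E'
from h import *
import pickle
T=robot.capture("top");S=robot.capture("scene");pickle.dump((T,S),open('ts6.pkl','wb'))
E
python3 o3.py ts6.pkl .4807 .2220 .2826 .4825 .2222 .1035 m6
```

```text
t 13.75 F [-2.98 -0.56 11.14] M [-0.02  0.39 -0.07] tcp [480.7  221.96 282.66] Fz [12.9  9.8 10.6]
```

View pics/m6.png

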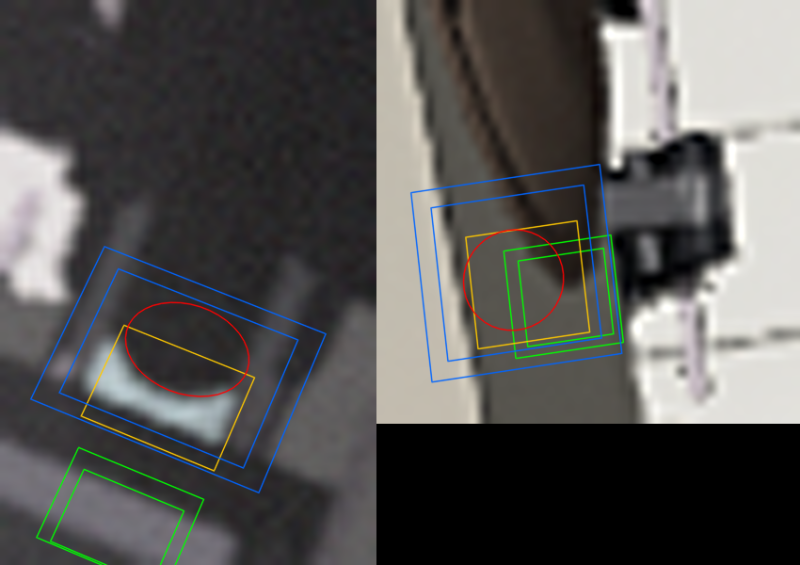

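step_arm(
  motion=[
    [[0, 0, 0], [0, 0, 0], -0.2],
    [[0, 0, 0], [0, 0, 0], 0.2],
    [[0, 0, 0], [0, 0, 0], 1],
    [[0, 0, 0], [0, 0, 0], 1],
    [[0, 0, 0], [0, 0, 0], 1],
    [[0, 0, 0], [0, 0, 0], 1],
  ],
)

```text
time_s: 14.45
tcp_pos: [0.4807, 0.2219, 0.2826]
eef_rot: [0.0, -0.077, 0.997, 0.0]
ft_force: [-0.7, -0.5, 1.0]
grip_width: 1.001
```

```bash
python3 avg.py 2; python3 go.py .4815 .2220 .41 98.8
```

```text
t 14.5 F [-0.23 -0.25  0.52] M [-0.01  0.03 -0.01] tcp [480.68 221.95 282.62] Fz [1. 0.]
t 14.5 tcp [480.68 221.96 282.63] yawy 98.81 tilt [0.0006 0.0001] F [ 0.21 -0.04  0.05] M [0.   0.02 0.04] grip 1.002
shift [-9.000e-01 -1.000e-01 -1.274e+02] rv [-0.      0.0006  0.0002]
```

step_arm(
  motion=[
    [[0, 0, -10], [0, 0, 0], 1],
    [[0, 0, -30], [0, 0, 0], 1],
    [[0, 0, -60], [0, 0, 0], 1],
    [[0, 0, -95], [0, 0, 0], 1],
    [[0, 0, -120], [0, 0, 0], 1],
    [[0, 0, -127], [0, 0, 0], 1],
    [[0, 0, -127], [0, 0, 0], 0],
  ],
)

```text
time_s: 15.2
tcp_pos: [0.4806, 0.2219, 0.4108]
eef_rot: [0.001, -0.077, 0.997, 0.0]
ft_force: [0.3, -1.1, -0.9]
grip_width: 0.857
```

```bash
python3 go.py .601 .2405 .41 98.8;  python3 - <<'E'
from h import *
import pickle
S=robot.capture("scene")
cv2.imwrite('pics/h_s.png',cv2.resize(S['img'][190:320,320:490],None,fx=4.5,fy=4.5,interpolation=cv2.INTER_CUBIC))
E
```

```text
t 15.2 tcp [480.57 221.92 410.8 ] yawy 98.81 tilt [0.0024 0.0006] F [ 0.33 -1.06 -0.88] M [-0.03 -0.01  0.04] grip 0.857
shift [-1.219e+02 -1.000e-01  1.100e+00] rv [0.0002 0.0025 0.0002]
```

View pics/h_s.png

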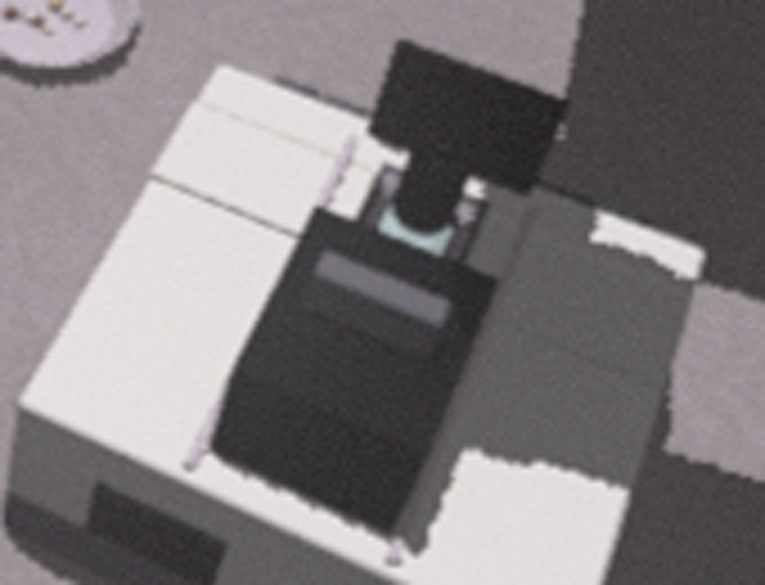

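The cell stands home with its cap just above the holder, at (430,185) in this crop, and the cover is still open. Next I close the jaws and go behind the rib.

step_arm(
  motion=[
    [[-40, 0, 0], [0, 0, 0], -1],
    [[-80, 0, 0], [0, 0, 0], -1],
    [[-110, 0, 0], [0, 0, 0], -1],
    [[-122, 0, 1], [0, 0, 0], -1],
    [[-122, 0, 1], [0, 0, 0], -1],
    [[-122, 0, 30], [0, 0, 0], -1],
    [[-122, 0, 50], [0, 0, 0], -1],
    [[-122, 0, 50], [0, 0, 0], -1],
  ],
)

```text
time_s: 16.05
tcp_pos: [0.5997, 0.2405, 0.3566]
eef_rot: [-0.002, -0.077, 0.997, -0.0]
ft_force: [-0.1, -0.1, -0.4]
grip_width: -0.004
```

```bash
python3 go.py .601 .2405 .327 98.8;  python3 - <<'E'
from h import *
import pickle
S=robot.capture("scene")
cv2.imwrite('pics/h2_s.png',cv2.resize(S['img'][160:320,320:490],None,fx=3.7,fy=3.7,interpolation=cv2.INTER_CUBIC))
E
```

```text
t 16.05 tcp [599.73 240.46 356.6 ] yawy 98.82 tilt [-0.0042 -0.0012] F [-0.08 -0.15 -0.39] M [-0.04  0.03 -0.02] grip -0.004
shift [-1.4 -0.1 29.6] rv [-0.0005 -0.0043  0.0004]
```

View pics/h2_s.png

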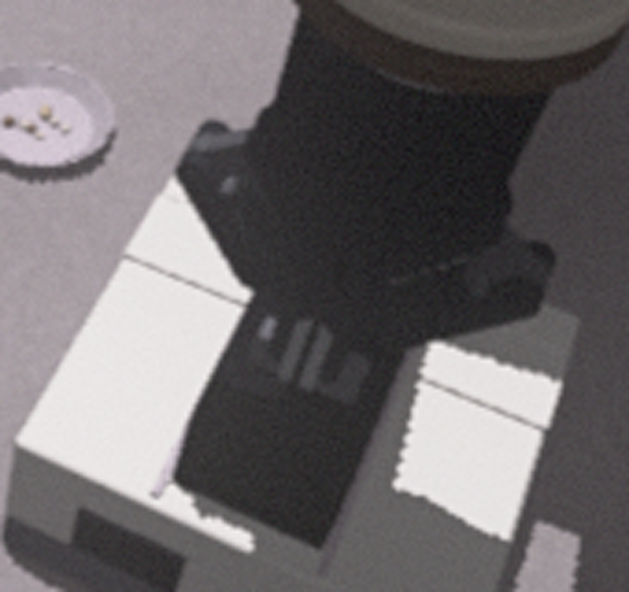

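step_arm(
  motion=[
    [[-1.4, 0, 12], [0, -0.004, 0], -1],
    [[-1.4, 0, 22], [0, -0.004, 0], -1],
    [[-1.4, 0, 28], [0, -0.004, 0], -1],
    [[-1.4, 0, 29.6], [0, -0.004, 0], -1],
    [[-1.4, 0, 29.6], [0, -0.004, 0], -1],
  ],
)

```text
time_s: 16.6
tcp_pos: [0.6014, 0.2408, 0.3291]
eef_rot: [0.001, -0.077, 0.997, -0.0]
ft_force: [0.5, -0.2, 0.1]
grip_width: 0.001
```

```bash
python3 avg.py 3; python3 go.py .601 .2405 .327 98.8
```

```text
t 16.7 F [ 0.51 -0.02 -0.21] M [-0.   -0.    0.02] tcp [601.48 240.76 329.35] Fz [ 0.1 -0.5 -0.2]
t 16.7 tcp [601.5  240.76 329.59] yawy 98.82 tilt [0.0027 0.0002] F [ 0.59 -0.33 -0.24] M [-0.   -0.02  0.  ] grip -0.001
shift [ 0.5 -0.2  2.6] rv [-0.0002  0.0027  0.0004]
```

step_arm(
  motion=[
    [[3, 0, 1], [0, 0.003, 0], -1],
    [[8, 0, 2], [0, 0.003, 0], -1],
    [[16, 0, 2], [0, 0.003, 0], -1],
    [[26, 0, 2], [0, 0.003, 0], -1],
    [[36, 0, 2], [0, 0.003, 0], -1],
    [[46, 0, 2], [0, 0.003, 0], -1],
    [[56, 0, 2], [0, 0.003, 0], -1],
    [[66, 0, 2], [0, 0.003, 0], -1],
  ],
)

```text
time_s: 17.5
tcp_pos: [0.5354, 0.2305, 0.3275]
eef_rot: [0.0, -0.077, 0.997, -0.0]
ft_force: [2.7, -0.2, -0.2]
grip_width: 0.001
```

```bash
python3 avg.py 2; python3 go.py .4974 .2246 .328 98.8
```

```text
t 17.55 F [1.4  0.43 0.37] M [-0.01 -0.17  0.02] tcp [534.88 230.49 327.59] Fz [-0.2  1. ]
t 17.55 tcp [534.37 230.48 327.63] yawy 98.84 tilt [-0.0006 -0.0002] F [0.14 1.02 0.98] M [0.05 0.   0.02] grip -0.005
shift [37.4 -0.1 -0.3] rv [-0.0001 -0.0006  0.0007]
```

Pushing the cover with about 2.7 N. I continue and slow down near the stop.

step_arm(
  motion=[
    [[7, 0, 0], [0, 0, 0], -1],
    [[14, 0, 0], [0, 0, 0], -1],
    [[20, 0, 0], [0, 0, 0], -1],
    [[25, 0, 0], [0, 0, 0], -1],
    [[28, 0, 0], [0, 0, 0], -1],
    [[31, 0, 0], [0, 0, 0], -1],
  ],
)

```text
time_s: 18.15
tcp_pos: [0.5036, 0.2257, 0.3277]
eef_rot: [-0.0, -0.077, 0.997, -0.0]
ft_force: [2.6, -0.6, 1.6]
grip_width: -0.005
```

```bash
python3 avg.py 2; python3 go.py .4974 .2246 .328 98.8
```

```text
t 18.2 F [1.38 0.33 1.01] M [-0.01 -0.16  0.01] tcp [503.43 225.68 327.72] Fz [1.6 0.4]
t 18.2 tcp [503.29 225.67 327.71] yawy 98.84 tilt [-0.0007 -0.0002] F [0.2  1.27 0.44] M [ 0.03 -0.04 -0.04] grip -0.0
shift [ 6.  -0.2 -0.3] rv [-0.0001 -0.0007  0.0007]
```

step_arm(
  motion=[
    [[1.5, 0, 0], [0, 0, 0], -1],
    [[3, 0, 0], [0, 0, 0], -1],
    [[4.5, 0, 0], [0, 0, 0], -1],
  ],
)

```text
time_s: 18.5
tcp_pos: [0.4996, 0.2251, 0.3279]
eef_rot: [0.001, -0.077, 0.997, 0.0]
ft_force: [23.4, 5.0, -8.9]
grip_width: -0.0
```

```bash
python3 avg.py 2
```

```text
t 18.55 F [19.99  4.22 -8.84] M [ 0.6  -3.43  0.01] tcp [499.66 225.05 327.88] Fz [-8.9 -8.8]
```

Hard stop at x = 0.4997. That puts the rib over the well, as it should be when shut. I back off and lift.

step_arm(
  motion=[
    [[-3, 0, 0], [0, 0, 0], -1],
    [[-8, 0, 0], [0, 0, 0], -1],
    [[-10, 0, -10], [0, 0, 0], -1],
    [[-10, 0, -40], [0, 0, 0], -1],
    [[-10, 0, -80], [0, 0, 0], -1],
    [[-10, -60, -120], [0, 0, 0], -1],
    [[-10, -110, -130], [0, 0, 0], -1],
    [[-10, -160, -130], [0, 0, 0], -1],
  ],
)

```text
time_s: 19.35
tcp_pos: [0.5302, 0.0881, 0.4588]
eef_rot: [0.003, -0.078, 0.997, 0.0]
ft_force: [1.8, 0.5, -0.3]
grip_width: -0.002
```

step_arm(
  motion=[
    [[0, -50, 0], [0, 0, 0], -1],
    [[0, -100, 0], [0, 0, 0], -1],
    [[0, -150, 0], [0, 0, 0], -1],
    [[0, -200, 0], [0, 0, 0], -1],
    [[0, -200, 0], [0, 0, 0], -1],
    [[0, -200, 0], [0, 0, 0], -1],
  ],
)

```text
time_s: 19.95
tcp_pos: [0.5612, -0.1105, 0.4591]
eef_rot: [0.003, -0.077, 0.997, 0.0]
ft_force: [-0.8, 0.5, -0.1]
grip_width: -0.0
```

```bash
cat > o4.py <<'E'
from ov import *
T=robot.capture("top");S=robot.capture("scene")
cv2.imwrite('pics/f_t.png',T['img']);cv2.imwrite('pics/f_s.png',S['img'])
W=(.482,.2222);yw=np.radians(8.8)
P=[(sq(W,yw,.012,.044,.167),(0,0,255)),(sq(W,yw,.08,.066,.147),(255,100,0))]
overlay(T,T['img'],P,(120,165,270,285),5,'pics/f_t2.png');overlay(S,S['img'],P,(300,190,490,340),4,'pics/f_s2.png')
E
python3 o4.py; python3 avg.py 2
```

```text
t 20.1 F [-0.1   0.29  0.27] M [ 0.03 -0.01  0.  ] tcp [ 561.1  -108.5   459.27] Fz [0.4 0.1]
```

View pics/f_t2.png

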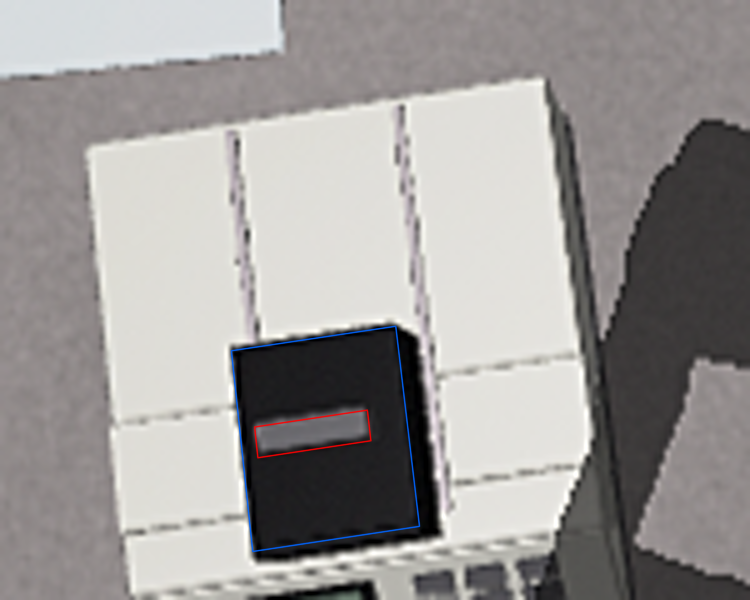

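View pics/f_s2.png

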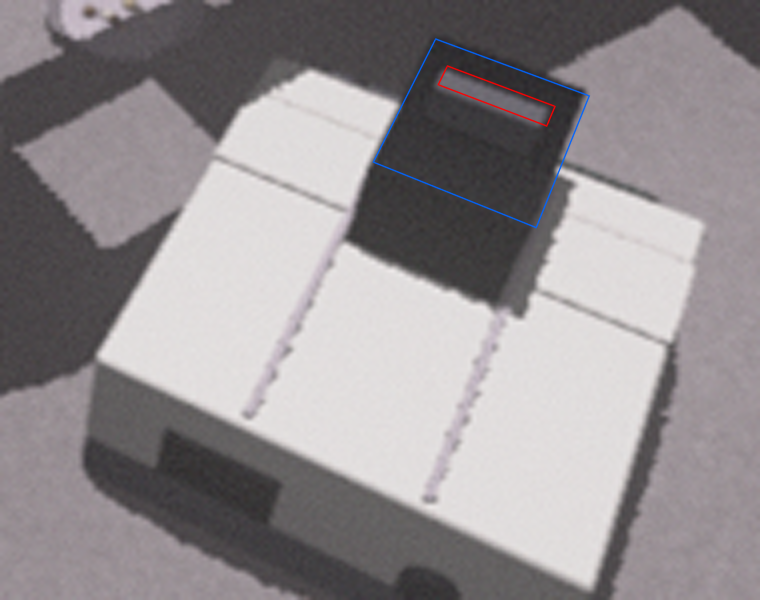

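View pics/f_s.png

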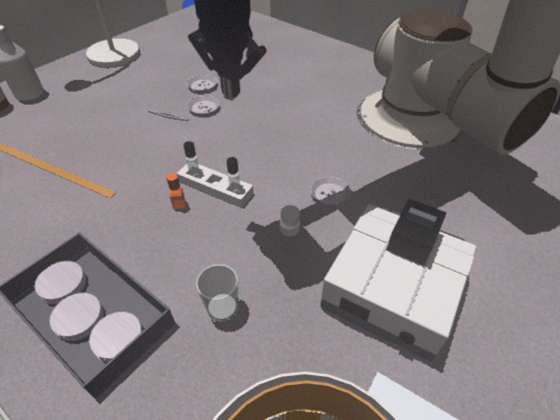

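The cover is shut over the well: in both views the overlay matches the rib, and the hood meets the wall. The middle pocket is empty, and the vials, jar, beaker and dish are where they were. I hand in.

```bash
python3 -c "
from rig import robot
print(robot.finish_job())"
```

```text
the job is handed in; nothing more can be done
None
```

I moved the square cell from the rack's middle pocket into the photometer holder and slid the light cover shut over it. I handed the job in at about 20 s; no verdict is reported.

**Inserting the cell:**
- I gripped it by the cap. It met about 7 N of resistance at the top of the holder and rubbed at about 5 to 6 N on the way down.
- Near the bottom the force turned to a pull of about 3.5 N, which was the click, and then it stopped hard. Pressing on to about 11 to 13 N moved it no further, so I let go; that is below the 20 N limit.

**Closing the cover:** it slid with about 2.7 N until it met its hard stop at about 24 N.

**Last checks:**
- In both views the rib sits over the well and the hood meets the front wall.
- The vials, jar, beaker and dish look unmoved, and the arm is clear with about 0 N on the wrist.
- The cell's final state under the hood cannot be seen. The last look, before closing, showed it upright and low in the holder.

**One disagreement:** the cameras put the holder's top at about 0.0995 m, while the cell's stop implies about 0.1045 m. I trusted the contact force, and that height is within the stated range.

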